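# Set a sprung telescopic leg to its length mark and squeeze its cam lever shut

## Robot

A 6-joint arm with a two-finger parallel gripper is mounted at the origin on a cart in front of the work surface, level with it; the furniture and walls round the work are solid. World frame = base frame: x ahead of the robot, y to its left, z up, the work surface at z = 0. Lengths are in m, angles in degrees, forces in N, time in s.
With the tool pointing down it reaches from about 0.4 to 0.825 m from the base axis. Payload 7 kg.
Tool frame: the origin (TCP) lies between the finger pads, 19 mm behind the fingertips; this is the grasp point; z points along the fingers, y is the line along which they close (so a half turn about z gives the same grasp; the last joint's range is limited). The gripper opens to 88 mm and grips with 3 to 60 N. Pads are 19 mm wide; open, the fingers measure 130 mm over their backs; the gripper's body (78 mm by 193 mm) begins 47 mm behind the grasp point.
Start: joints at [80.965, 20.546, 0.682, 0, -70.136, -16.507], TCP at [0.291, 0.609, 0.245] pointing down, gripper open.
Joint ranges: [-176.03, 176.03], [-82.01, 121.73], [-58.28, 71.71], [-173.87, 95.51], [-174.79, -0.11], [-173.66, 173.66]. Speed limits (degrees/s): [136.94, 136.94, 172.46, 180, 180, 180].

## Interface

Orientations are given as [roll, pitch, yaw] about the fixed x, y, z axes, in that order (R = Rz(yaw) Ry(pitch) Rx(roll)).
In Python, from plant import get_state, capture, close_job gives the robot as it stands.
- The arm moves only by the shell command python3 -m inch 'ROWS' [FORCE]. ROWS is text: rows parted by semicolons, each of 5 numbers parted by spaces: the shift along the tool's x, y, z normalised to -1 to 1, where 1 is 0.15 m, then the turn about the tool's z normalised to -1 to 1, where 1 is 360 degrees, then the opening, from 0 (shut) to 1 (fully open). In form: tx ty tz spin grip; .... A call has exactly 8 rows; each row shifts and turns the commanded pose from where the row before left it, along the tool's axes as they then stand; what a row does not reach is not made up. A row lasts 1/8 s, in which the tool goes at most 62.5 mm and 10.7 degrees, less where a joint would pass 70% of its speed; a pose out of reach is approached as far as the arm can. A call with a number of a shift or a turn outside -1 to 1 is refused whole. A call with a gripper value outside its range is refused whole. The fingers move at their own pace and stop on an object; FORCE is the grip in N (left out, the last holds). Time passes only in rows, so rows that do not move let the fingers close, or fill a call up. It gives the time, the measured TCP pose, the force, the opening and the grip force at its end, in the units of the state.
- get_state(): the state, without advancing time (a new reading comes with each control period).
- capture(name): name is "scene" or "top" or "wrist"; returns a dict with "color" (480x640x3 uint8, blue, green, red), "mtx" (3x3 intrinsics, pixels), "R" (3x3) and "t" (3): a world point X has camera coordinates R X + t. Camera axes: x right, y down, z forward; pixel columns grow to the right and rows downward; lengths in m; the calibration is good to about 2 mm. A picture is of the moment at which its call begins. There is no depth.
- close_job(): hands the job in; it is judged then, once.
The state is a dict: "time_s": time; "joints": joint angles; "qd": joint speeds; "joint_torque": joint torques, N m; "tcp_pos": TCP position; "eef_rot": TCP orientation; "contact_force": force on the tool from outside, world axes, zero at the start; "moment": the same for the moment, N m; "gripper_width": finger opening in m; "gripper_force": force on a finger pad.
Only numpy, scipy, OpenCV 4.12 (cv2) and the standard library are available. Lean on these libraries where they do the work, as an engineer would, in place of code of your own. Each camera call takes 0.05 s, during which the arm holds its last target. There are 200 camera calls.

## Task

Pull the sprung sliding leg of the leg-setting jig out toward the robot by its cross handle until the pointer on the leg stands directly opposite the point of the length mark, leaving the cam lever open on the way; then, holding the leg there, squeeze the cam lever fully shut against the leg's upright back plate. Finish still holding: keep lever and back plate pinched between the fingers with the leg at its mark, let nothing go, and leave the other things on the bench where they stand.

Things in the scene. Friction and masses are not known exactly. Their poses are not given: they have to be found in the camera images.
- leg_jig: Fixed aluminium base plate 270x110x12 mm; a level steel bar (diameter 18 mm, axis 38 mm above the bench) runs along its x between two dark posts (16 thick, 40 wide, 58 high, at x = -124 and +124 mm). Origin: centre of the underside. x, y below are its axes; the leg is pulled to -x, the end nearer the robot. Heights below are above the bench.
- leg (a joint): Slide of the grey leg (100x32x32 mm block round the bar, top 54 mm high) toward jig -x: 0 = fully back (start), 0.11 m = limit. A hidden spring draws it back with about 5 N at 0 and 8 N at 0.09 m: it runs back when let go. It carries the cross handle, back plate and cam lever on top.
- leg_grip (a point): Point on the leg 83 mm high, 11 mm to +x of the cross handle's rear face, in the plane where back plate and shut lever meet. TCP here, pointing down, fingers closing along jig y: they stand behind the handle, and shutting them pinches plate (-y side) and lever (+y side), 20 mm thick together when shut.
- cross_handle (a point): Middle of the cross handle on the leg: a level steel bar, 10 mm diameter, 100 mm long along jig y, axis 94 mm high, 16 mm to -x of leg_grip. Fingers let down open on its +x side, one each side of back plate and lever, pull the leg by it.
- back_plate (a point): Upright grey plate fixed on the leg, 68 mm long in x, 10 mm thick, from 54 to 104 mm high; this point is on its outer face, 10 mm to -y of leg_grip.
- lever_arm (a joint): Cam lever: black plate 8 mm thick, 58 to 102 mm high, on an upright pin 49 mm to +x and 5 mm to +y of leg_grip; its free end, 58 mm from the pin, points to the cross handle. 0 = shut, parallel to the back plate; grows as the free end swings out to +y (0.4 rad: outer face 32 mm from leg_grip's plane). Starts at 0.30 to 0.40; stays where left; about 2 N at the end moves it.
- lever_end (a point): Middle of the lever's free end, 80 mm above the bench.
- leg_pointer (a point): Tip of the small steel cone on the jig -y side of the leg, 36 mm to jig -x of leg_grip, 38 mm above the bench; moves with the leg.
- length_mark: The length mark: steel post, 9 mm thick, 33 mm high, on an 18x16x5 mm foot on the base plate's -y (scale) edge; a small cone near its top points to +y at the leg. Origin: under the foot, 12 mm high; axes as the jig's. The leg is at the mark when leg_pointer and mark_point are at the same jig x: 45 to 90 mm of leg travel.
- mark_point (a point): Tip of the mark's cone, 38 mm above the bench, 4 mm from the path of the leg's pointer tip.
- box_relay: Bystander: small cardboard carton, 58x75x38 mm, beside the jig. Origin: centre of its underside.
- marker: Bystander: black marker pen, 132 mm long, 16 mm thick, lying beside the jig. Origin: on its underside.
- tape_measure: Bystander: yellow tape measure 40x76x64 mm. Origin: underside.
- spool: Bystander: spool of copper wire 80x71x50 mm. Origin: underside.
- pink_tin: Bystander: pink tin, 66 mm diameter, 64 mm high. Origin: underside.
- screw_jar: Bystander: clear jar of screws with white lid, 58 mm diameter, 68 mm high. Origin: underside.

How it is judged:
By the outcome, as a careful person would: the job done as asked, in the order asked, and still so for the second after the job is handed in, while the arm keeps its last pose, push and grip.
It also fails if it takes over 29 s, if anything falls off the work surface, if the arm or the gripper's body presses on something with over 40 N, if the wrist force passes 120 N, or if a joint passes its speed limit or range.

## Working session

There is one attempt and no reset: what is moved stays moved. The work goes in short steps, Python scripts to look and compute and a shell command to move; the robot and the scene stay as the last step left them, time stands still between calls to the robot, and variables do not carry over. Pictures are saved under pics/ and viewed, at most 11 in all, crops included, and the job is handed in when it is done.

```bash
ls; mkdir -p pics; python3 - <<'E'
from plant import *
import cv2,json
for n in("scene","top"):
    c=capture(n); cv2.imwrite(f"pics/{n}0.png",c["color"])
    print(n,c["mtx"].tolist(),c["R"].round(4).tolist(),c["t"].round(4).tolist())
print(get_state())
E
```

```text
pics
scene [[578.5067266310754, 0.0, 322.8397331132763], [0.0, 578.5067266310754, 234.89554638669446], [0.0, 0.0, 1.0]] [[0.1913, -0.9815, 0.0021], [-0.7295, -0.1436, -0.6688], [0.6567, 0.1264, -0.7435]] [-0.1699, 0.4473, 1.2321]
top [[553.3658412438504, 0.0, 319.7117195947837], [0.0, 553.3658412438504, 235.7890923677133], [0.0, 0.0, 1.0]] [[-0.0275, -0.9995, 0.0123], [-0.9969, 0.0265, -0.0744], [0.074, -0.0143, -0.9972]] [-0.0402, 0.5523, 1.2853]
{'time_s': 0.1, 'joints': array([ 8.09614351e+01,  2.05870259e+01,  6.39709517e-01, -1.81511796e-02,
       -7.01362910e+01, -1.65061737e+01]), 'qd': array([-0.04969955, -0.1008588 ,  0.02074657,  0.03502547,  0.03238344,
        0.04737375]), 'joint_torque': array([-2.47523079e-03, -5.84162772e+01,  2.93749684e+01,  7.01535568e+00,
        1.02007360e-02, -4.56197461e-05]), 'tcp_pos': array([0.29092171, 0.60863656, 0.24452372]), 'eef_rot': array([ 1.79914990e+02, -7.39560495e-03, -2.55509130e+01]), 'contact_force': array([-1.18611063,  0.06737151, -0.46364112]), 'moment': array([-0.01055262, -0.02047364,  0.03402841]), 'gripper_force': 0.0, 'gripper_width': 0.08748925191525324}
```

View pics/scene0.png

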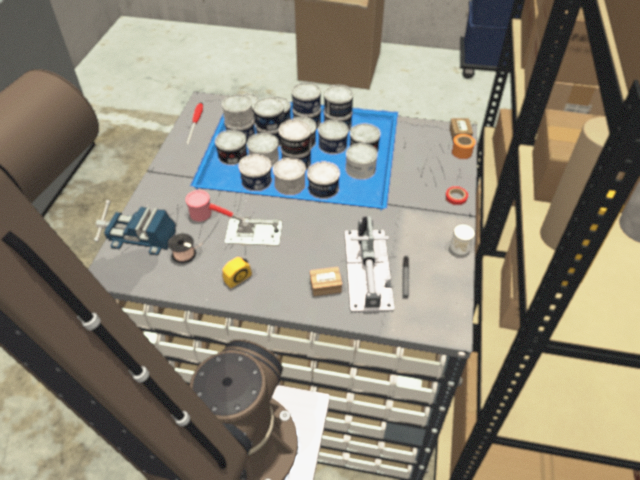

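View pics/top0.png

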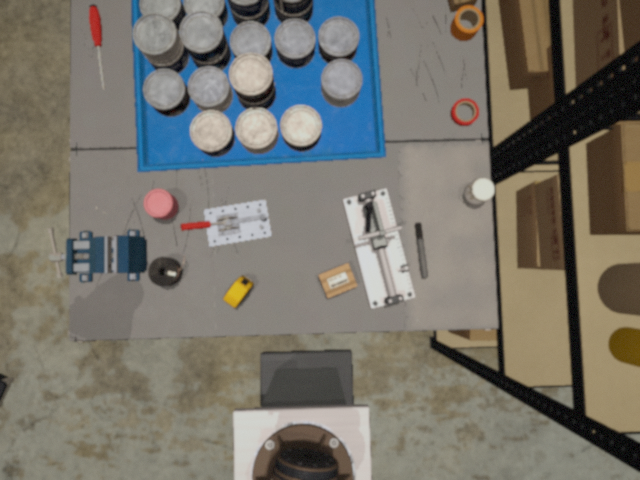

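The top view shows the jig from about (367,190) to (395,305), with the handle near (378,237) and the mark near (405,268). The carton is at (338,281) and the pen at (421,250). In the scene view the jig runs from (365,225) to (372,305). Next I'll enlarge both.

```bash
python3 - <<'E'
import cv2,numpy as np
a=cv2.imread("pics/top0.png")[180:315,325:435]; b=cv2.imread("pics/scene0.png")[205:320,330:415]
f=lambda i,s:cv2.resize(i,None,fx=s,fy=s,interpolation=cv2.INTER_CUBIC)
A=f(a,4.4);B=f(b,4.4*135/115);h=min(len(A),len(B))
o=np.hstack([A[:h],B[:h]]);print(o.shape,A.shape,B.shape);cv2.imwrite("pics/crop1.png",o[:600,:])
E
```

```text
(594, 923, 3) (594, 484, 3) (594, 439, 3)
```

View pics/crop1.png

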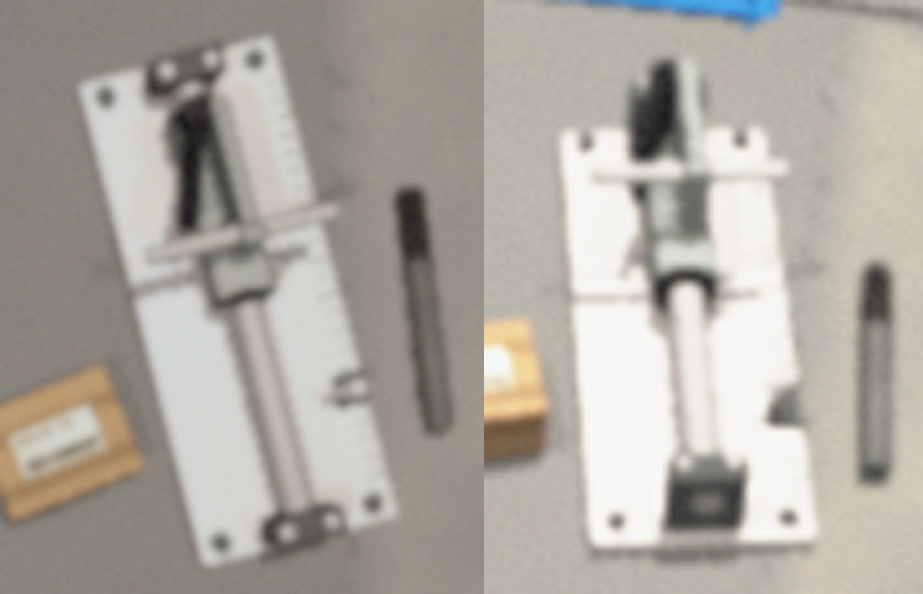

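The enlarged views show the plate corners, the handle ends (top crop (150,250) and (338,208)), the open black lever to the left of the plate, and the mark's cone at about (330,392). That crop was slightly over the 800 px width, so I'll keep later ones smaller. Now I'll fit the jig's pose.

```bash
cat > h.py <<'E'
import numpy as np,cv2
from scipy.optimize import least_squares
def P(c): return c["mtx"]@np.c_[c["R"],c["t"]]
def proj(c,X):
    q=np.asarray(X)@c["R"].T+c["t"]; q=q@c["mtx"].T; return q[:,:2]/q[:,2:]
def tri(c1,c2,p1,p2):
    X=cv2.triangulatePoints(P(c1),P(c2),np.array(p1,float).T,np.array(p2,float).T); return (X[:3]/X[3]).T
def onz(c,p,z):
    d=c["R"].T@np.linalg.inv(c["mtx"])@np.r_[p,1]; o=-c["R"].T@c["t"]; return o+d*(z-o[2])/d[2]
def jig2w(j,X):
    a=j[2];X=np.asarray(X,float);R=np.array([[np.cos(a),-np.sin(a)],[np.sin(a),np.cos(a)]])
    return np.c_[X[:,:2]@R.T+j[:2],X[:,2]]
E
python3 - <<'E'
from h import *; from plant import *
T=capture("top");S=capture("scene")
t=lambda L:np.array([325,180])+np.array(L)/4.4
s=lambda L:np.array([330,205])+(np.array(L)-[484,0])/5.165
tp=t([(80,82),(272,38),(397,515),(207,567),(150,250),(338,208)])
sp=s([(563,132),(760,132),(817,543),(592,545),(597,177),(787,167)])
X=tri(T,S,tp,sp);print(X.round(4))
C=[(.135,.055,.012),(.135,-.055,.012),(-.135,-.055,.012),(-.135,.055,.012)]
def model(v): # x,y,yaw, handle x
    return jig2w(v,C+[(v[3],.05,.094),(v[3],-.05,.094)])
for w in((1,1),(1,0),(0,1)):
    f=lambda v:np.r_[w[0]*(proj(T,model(v))-tp).ravel(),w[1]*(proj(S,model(v))-sp).ravel()]
    r=least_squares(f,[.6,-.1,.2,0]);print(r.x.round(4),np.degrees(r.x[2]),r.cost)
    print(onz(T,t([(330,392)])[0],.038).round(4))
E
```

```text
[[ 0.6388 -0.1133  0.0147]
 [ 0.6603 -0.2185  0.0138]
 [ 0.4007 -0.2779  0.0086]
 [ 0.3757 -0.1725  0.0133]
 [ 0.5414 -0.1431  0.0918]
 [ 0.5593 -0.2371  0.1002]]
[ 0.5194 -0.1961  0.219   0.0321] 12.54774009879773 4.7509564736391985
[ 0.4673 -0.2392  0.038 ]
[ 0.5192 -0.1962  0.2187  0.0318] 12.532552527683492 2.2939639357016715
[ 0.4673 -0.2392  0.038 ]
[ 0.5197 -0.1961  0.2193  0.033 ] 12.56406897334475 2.276564960772065
[ 0.4673 -0.2392  0.038 ]
```

The two views agree to within about 1 mm. Measured heights are 13 mm (given 12) and 96 mm (given 94), and the handle sits at jig x of about 32 mm. Next I'll work out the rows to bring the tool above the leg.

```bash
cat >> h.py <<'E'
def rows(d,yaw,dyaw,n,grip=1):
    # straight-line rows; world delta d (m), yaw change dyaw deg over first k rows
    k=max(1,int(np.ceil(abs(dyaw)/9.6))); 
    for i in range(n):
        y=np.radians(yaw+dyaw*min(i,k)/k); e=np.array(d)/n/.15
        print("%.4f %.4f %.4f %.4f %g;"%(e[0]*np.cos(y)+e[1]*np.sin(y),e[0]*np.sin(y)-e[1]*np.cos(y),-e[2],-dyaw/k/360 if i<k else 0,grip))
E
python3 - <<'E'
from h import *
rows(np.array([.545,-.190,.245])-[.2909,.6086,.2445],-25.55,38.1,16)
E
```

```text
0.2390 0.2545 -0.0002 -0.0265 1;
0.1936 0.2906 -0.0002 -0.0265 1;
0.1429 0.3186 -0.0002 -0.0265 1;
0.0882 0.3379 -0.0002 -0.0265 1;
0.0310 0.3478 -0.0002 0.0000 1;
0.0310 0.3478 -0.0002 0.0000 1;
0.0310 0.3478 -0.0002 0.0000 1;
0.0310 0.3478 -0.0002 0.0000 1;
0.0310 0.3478 -0.0002 0.0000 1;
0.0310 0.3478 -0.0002 0.0000 1;
0.0310 0.3478 -0.0002 0.0000 1;
0.0310 0.3478 -0.0002 0.0000 1;
0.0310 0.3478 -0.0002 0.0000 1;
0.0310 0.3478 -0.0002 0.0000 1;
0.0310 0.3478 -0.0002 0.0000 1;
0.0310 0.3478 -0.0002 0.0000 1;
```

```bash
python3 -m inch '0.24 0.25 0 -0.0265 1; 0.19 0.29 0 -0.0265 1; 0.14 0.32 0 -0.0265 1; 0.09 0.34 0 -0.0265 1; 0.03 0.35 0 0 1; 0.03 0.35 0 0 1; 0.03 0.35 0 0 1; 0.03 0.35 0 0 1'
```

```text
time_s: 1.2
tcp_pos: [0.418, 0.2071, 0.2455]
eef_rot: [-180.0, -0.0, 12.6]
contact_force: [1.3, 0.3, -0.4]
gripper_width: 0.0877
gripper_force: 0.0
```

```bash
python3 -m inch '0.03 0.35 0 0 1; 0.03 0.35 0 0 1; 0.03 0.35 0 0 1; 0.03 0.35 0 0 1; 0.03 0.35 0 0 1; 0.03 0.35 0 0 1; 0.03 0.35 0 0 1; 0.03 0.33 0 0 1'
python3 - <<'E'
from plant import *; import cv2
c=capture("wrist");cv2.imwrite("pics/w1.png",c["color"]);print(c["R"].round(3),c["t"],get_state()["tcp_pos"])
print(-c["R"].T@c["t"])
E
```

```text
time_s: 2.2
tcp_pos: [0.5443, -0.1922, 0.2453]
eef_rot: [-180.0, -0.0, 12.6]
contact_force: [1.2, 0.3, 1.0]
gripper_width: 0.0878
gripper_force: 0.0
[[ 0.217 -0.976 -0.001]
 [-0.945 -0.21   0.251]
 [-0.245 -0.054 -0.968]] [-0.30635379  0.44184448  0.51277318] [ 0.54555666 -0.19628946  0.24472862]
[ 0.60977719 -0.17837726  0.38518678]
```

View pics/w1.png

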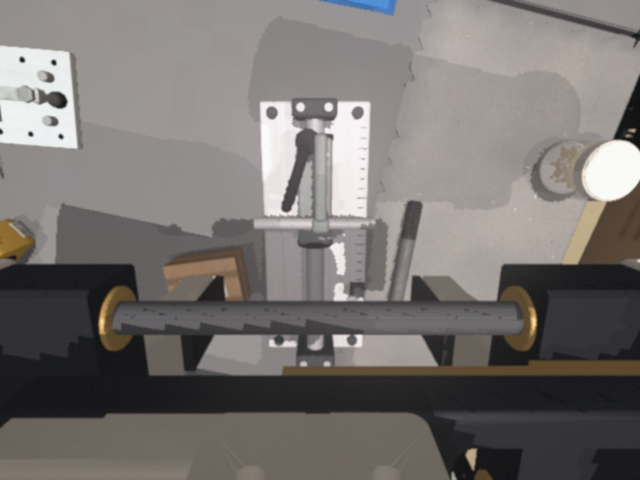

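The wrist view shows the handle from (255,223) to (375,222), the open lever from (300,140) to (288,207), and the mark half hidden at (357,288). I'll back off about 90 mm to see the mark and get a second viewpoint.

```bash
python3 - <<'E'
from plant import *; import pickle
pickle.dump(capture("wrist"),open("w1.pkl","wb"))
E
python3 -m inch '-0.1 0 0 0 1; -0.1 0 0 0 1; -0.1 0 0 0 1; -0.1 0 0 0 1; -0.1 0 0 0 1; -0.1 0 0 0 1; 0 0 0 0 0.87; 0 0 0 0 0.87'
python3 - <<'E'
from plant import *; import pickle,cv2,numpy as np
w=capture("wrist");pickle.dump(w,open("w2.pkl","wb")); w1=pickle.load(open("w1.pkl","rb"))
f=lambda i,s:cv2.resize(i,None,fx=s,fy=s,interpolation=cv2.INTER_CUBIC)
A=f(w1["color"][90:260,240:390],2.6);B=f(w["color"][30:260,240:390],2.6)
o=np.zeros((598,780,3),np.uint8);o[:442,:390]=A;o[:598,390:]=B;cv2.imwrite("pics/c2.png",o)
E
```

```text
time_s: 3.3
tcp_pos: [0.4565, -0.2101, 0.2455]
eef_rot: [180.0, -0.0, 12.6]
contact_force: [0.9, -0.1, -0.0]
gripper_width: 0.0774
gripper_force: 0.0
```

View pics/c2.png

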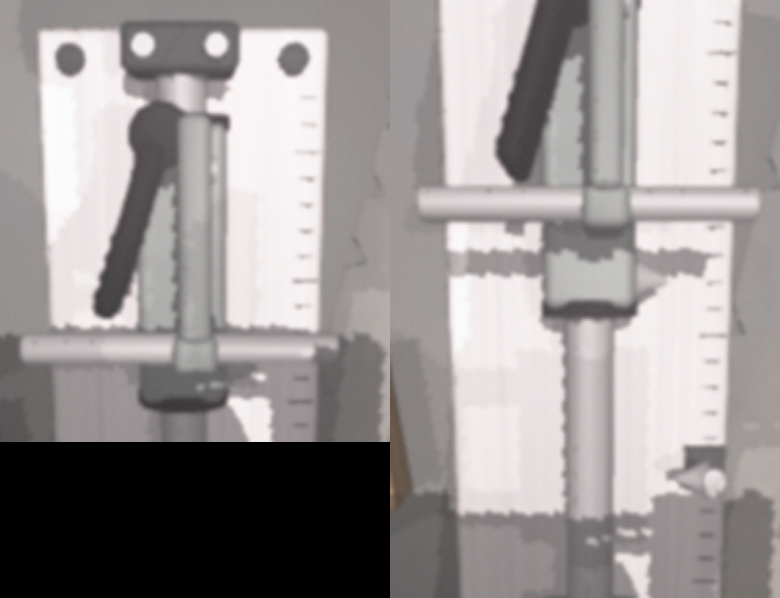

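The right-hand view shows the leg pointer tip at crop (666,281), the mark tip at (668,475), and the handle from (418,204) to (760,202). In the left-hand view the handle runs from (22,348) to (338,348), and the lever end is at (107,305).

```bash
python3 - <<'E'
from h import *; from plant import *; import pickle
W1,W2=[pickle.load(open(f"w{i}.pkl","rb")) for i in(1,2)]
T=capture("top")
p1=lambda u,v:np.array([240+u/2.6,90+v/2.6]); p2=lambda u,v:np.array([240+(u-390)/2.6,30+v/2.6])
j=np.array([.5194,-.1961,.219]);a=j[2]
def tj(X): d=X[:2]-j[:2];return np.r_[d[0]*np.cos(a)+d[1]*np.sin(a),-d[0]*np.sin(a)+d[1]*np.cos(a),X[2]].round(4)
h=tri(W1,W2,[p1(22,348),p1(338,347)],[p2(418,204),p2(760,202)])
print("handle",[tj(x) for x in h])
m=tri(T,W2,[np.array([325+330/4.4,180+392/4.4])],[p2(668,475)])[0];print("mark tri",tj(m))
for n,q in(("ptr",p2(666,281)),("mark",p2(668,475))):print(n,tj(onz(W2,q,.038)))
for q in(p2(418,204),p2(760,202)):print("h@94 w2",tj(onz(W2,q,.094)))
for q in(p1(22,348),p1(338,347)):print("h@94 w1",tj(onz(W1,q,.094)))
print("lever end",tj(onz(W1,p1(107,308),.102)),"plate top edges",[tj(onz(W1,p1(u,230),.104)) for u in(178,211)],[tj(onz(W2,p2(u,120),.104)) for u in(590,634)])
print("tcp",get_state()["tcp_pos"],tj(get_state()["tcp_pos"]))
E
```

```text
handle [array([0.0313, 0.0503, 0.0946]), array([ 0.0318, -0.0498,  0.0959])]
mark tri [-0.0601 -0.0305  0.0369]
ptr [ 0.011  -0.0273  0.038 ]
mark [-0.0594 -0.0295  0.038 ]
h@94 w2 [0.0314 0.0505 0.094 ]
h@94 w2 [ 0.0319 -0.0502  0.094 ]
h@94 w1 [0.0312 0.0504 0.094 ]
h@94 w1 [ 0.0314 -0.0501  0.094 ]
lever end [0.0453 0.0222 0.102 ] plate top edges [array([0.069 , 0.0003, 0.104 ]), array([ 0.069 , -0.0095,  0.104 ])] [array([ 0.0524, -0.0002,  0.104 ]), array([ 0.0524, -0.0124,  0.104 ])]
tcp [ 0.4566665  -0.20998898  0.24530792] [-6.430e-02  1.000e-04  2.453e-01]
```

Everything is consistent. The measured handle height is 95 mm, the handle axis is at jig x of about 31.5 mm, the pointer is at 11.0 and the mark at −59.4, so the travel needed is about 70.4 mm. I'll go behind the handle with the fingers 77 mm open, which clears the lever (outer face about 28 mm) and overlaps the handle.

```bash
python3 -m inch '0.2 0 0 0 0.87; 0.2 0 0 0 0.87; 0.2 0 0 0 0.87; 0.2 0 0 0 0.87; 0 0 0.15 0 0.87; 0 0 0.15 0 0.87; 0 0 0.15 0 0.87; 0 0 0.15 0 0.87'
python3 - <<'E'
from plant import *; import pickle,cv2,numpy as np
s=get_state();d=s["tcp_pos"][:2]-[.5194,-.1961];a=.219
print(d@[np.cos(a),np.sin(a)],d@[-np.sin(a),np.cos(a)],s["tcp_pos"],s["gripper_width"],s["contact_force"])
E
```

```text
time_s: 4.4
tcp_pos: [0.5737, -0.1837, 0.1542]
eef_rot: [-180.0, 0.0, 12.6]
contact_force: [0.3, -0.5, 0.3]
gripper_width: 0.0763
gripper_force: 0.0
0.0557212003616817 0.0003239174755601971 [ 0.57371994 -0.18367819  0.1541766 ] 0.07628005476507663 [ 0.33844585 -0.48902382  0.34617476]
```

```bash
python3 -m inch '0 0 0.08 0 0.87; 0 0 0.08 0 0.87; 0 0 0.08 0 0.87; 0 0 0.08 0 0.87; 0 0 0.08 0 0.87; 0 0 0.075 0 0.87; 0 0 0 0 0.87; 0 0 0 0 0.87'
python3 - <<'E'
from plant import *; import cv2
w=capture("wrist");cv2.imwrite("pics/w3.png",w["color"])
print(get_state()["tcp_pos"],get_state()["contact_force"])
E
```

```text
time_s: 5.4
tcp_pos: [0.5736, -0.1838, 0.0843]
eef_rot: [180.0, -0.0, 12.6]
contact_force: [0.4, 0.1, 0.3]
gripper_width: 0.0758
gripper_force: 0.0
[ 0.57377214 -0.18384019  0.08455093] [ 0.12483778 -0.97757177 -0.57204979]
```

View pics/w3.png

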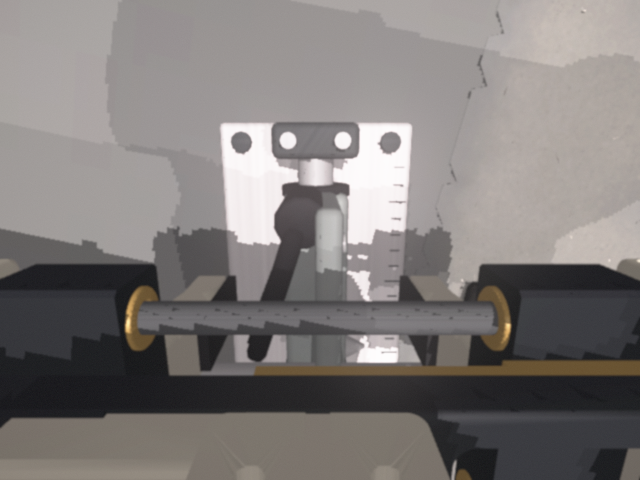

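The view shows the lever (300,215 to 258,350) and back plate (328,215) between the open fingers, clear on both sides. Now I'll pull.

```bash
python3 -m inch '-0.03 0 0 0 0.87; -0.05 0 0 0 0.87; -0.07 0 0 0 0.87; -0.08 0 0 0 0.87; -0.08 0 0 0 0.87; -0.07 0 0 0 0.87; -0.05 0 0 0 0.87; -0.03 0 0 0 0.87'
python3 - <<'E'
from plant import *; import pickle,cv2,numpy as np
w=capture("wrist");cv2.imwrite("pics/w4.png",w["color"]);pickle.dump(w,open("w4.pkl","wb"))
S=capture("scene")["color"][200:325,315:430];S=cv2.resize(S,None,fx=4,fy=4,interpolation=3)
o=np.zeros((500,800,3),np.uint8);o[:,:460]=S;o[:360,460:]=cv2.resize(w["color"][80:380,180:463],(340,360));cv2.imwrite("pics/c4.png",o)
s=get_state();d=s["tcp_pos"][:2]-[.5194,-.1961];a=.219
print(d@[np.cos(a),np.sin(a)],d@[-np.sin(a),np.cos(a)],s["tcp_pos"],s["gripper_width"],s["contact_force"])
E
```

```text
time_s: 6.45
tcp_pos: [0.5079, -0.1986, 0.0847]
eef_rot: [179.9, -0.3, 12.6]
contact_force: [8.0, 2.1, -5.7]
gripper_width: 0.0764
gripper_force: 4.0
-0.012096526542253183 6.253591990892883e-05 [ 0.50757881 -0.19866697  0.08473196] 0.07586290852753647 [ 5.23140445  1.62506812 -5.0392974 ]
```

View pics/c4.png

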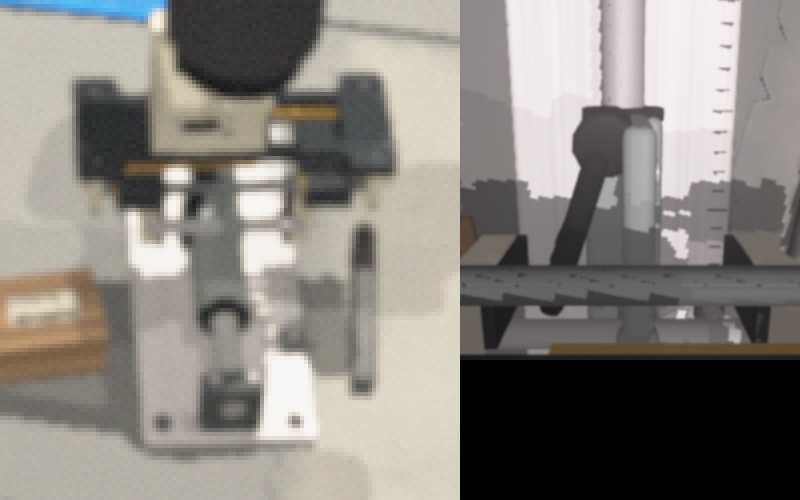

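The scene view shows the leg pulled out with the fingers behind the handle and the lever still open. In the wrist view the plate end is at crop (640,127) and the lever is open. I'll get the leg's travel by tracking the plate end between the two wrist pictures.

```bash
cat >> h.py <<'E'
def track(a,b,box,m=25):
    r0,r1,c0,c1=box;t=cv2.cvtColor(a[r0:r1,c0:c1],6);g=cv2.cvtColor(b[r0-m:r1+m,c0-m:c1+m],6)
    R=cv2.matchTemplate(g,t,cv2.TM_CCOEFF_NORMED);_,v,_,(x,y)=cv2.minMaxLoc(R)
    s=lambda l,c,r:(l-r)/(2*(l-2*c+r))
    return x-m+s(R[y,x-1],R[y,x],R[y,x+1]),y-m+s(R[y-1,x],R[y,x],R[y+1,x]),v
E
python3 - <<'E'
from h import *;import pickle
a=cv2.imread("pics/w3.png");W=pickle.load(open("w4.pkl","rb"));b=W["color"]
for box in((195,250,305,350),(185,280,270,350),(180,235,270,352)):
    dx,dy,v=track(a,b,box); print(dx,dy,v)
    c=np.array([(box[2]+box[3])/2,box[0]+20.])
    print("rel shift mm",(onz(W,c+[dx,dy],.103)-onz(W,c,.103))*1e3)
E
```

```text
0.24367443 -20.38613 0.926962673664093
rel shift mm [6.85466993 1.49435347 0.        ]
-0.45779708 -16.88625 0.8578222990036011
rel shift mm [5.58012922 1.37365332 0.        ]
-0.30434242 -15.7306185 0.9067222476005554
rel shift mm [5.17487218 1.23576121 0.        ]
```

Leg travel is about 61 mm, so about 9.4 mm remain. I'll pull most of that and measure the handle directly.

```bash
python3 -m inch '-0.02 0 0 0 0.87; -0.02 0 0 0 0.87; -0.015 0 0 0 0.87; 0 0 0 0 0.87; 0 0 0 0 0.87; 0 0 0 0 0.87; 0 0 0 0 0.87; 0 0 0 0 0.87'
python3 - <<'E'
from plant import *; import pickle,cv2,numpy as np
w=capture("wrist");pickle.dump(w,open("w5.pkl","wb"))
S=capture("scene");pickle.dump(S,open("s5.pkl","wb"))
o=np.zeros((600,800,3),np.uint8);
o[:300,:]=cv2.resize(w["color"][290:380,200:440],(800,300),interpolation=2)
o[300:,:400]=cv2.resize(S["color"][235:295,350:430],(400,300),interpolation=2)
o[300:,400:]=cv2.resize(w["color"][150:270,240:400],(400,300),interpolation=2)
cv2.imwrite("pics/c5.png",o)
s=get_state();d=s["tcp_pos"][:2]-[.5194,-.1961];a=.219
print(d@[np.cos(a),np.sin(a)],d@[-np.sin(a),np.cos(a)],s["tcp_pos"],s["eef_rot"],s["contact_force"])
E
```

```text
time_s: 7.55
tcp_pos: [0.5, -0.2004, 0.0847]
eef_rot: [179.9, -0.3, 12.6]
contact_force: [7.0, 1.6, -4.4]
gripper_width: 0.0761
gripper_force: 3.5
-0.019876059130543224 5.1976965535481014e-05 [ 0.49998738 -0.20036741  0.08472687] [179.94813181  -0.26823509  12.63654581] [ 6.57183449  2.12609146 -4.24723259]
```

View pics/c5.png

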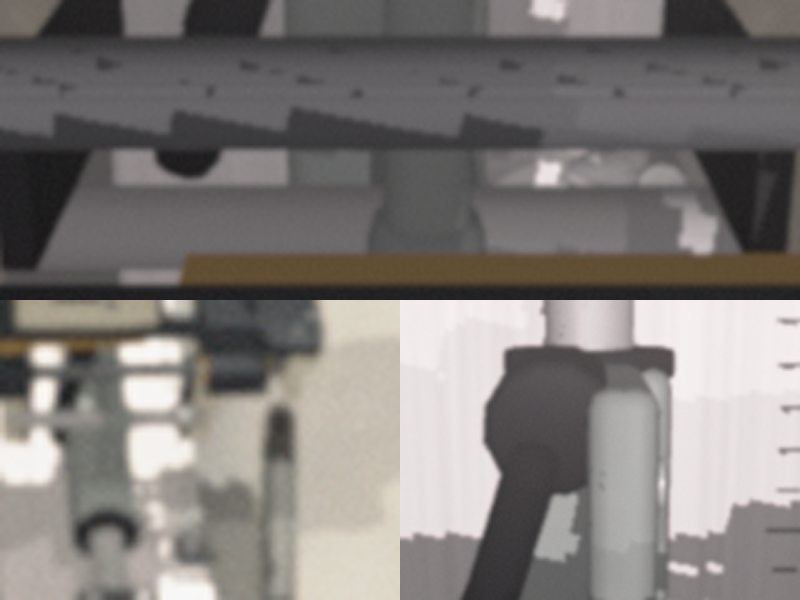

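The wrist view shows the handle's edges at crop rows 187 and 268. Just beyond it, the mark's cone (post top at (660,177), cone at about (590,170)) and the leg pointer (about (520,170)) both appear. The lever is still open. I'll compute the handle position and enlarge the pointer area.

```bash
python3 - <<'E'
from h import *; import pickle
W=pickle.load(open("w5.pkl","rb"))
j=np.array([.5194,-.1961,.219]);a=j[2]
def tj(X): d=X[:2]-j[:2];return np.r_[d[0]*np.cos(a)+d[1]*np.sin(a),-d[0]*np.sin(a)+d[1]*np.cos(a),X[2]].round(4)
L=[(187,120),(268,120),(228,120)]
for v,u in L: print("handle",v,tj(onz(W,np.array([200+.3*u,290+.3*v]),.094)))
q=lambda X:proj(W,jig2w(j,[X]))[0]
print("mark pred",q((-.0594,-.0300,.038)),"ptr same x",q((-.0594,-.027,.038)),"ptr -1.5mm",q((-.0579,-.027,.038)))
# far end of plate & leg ring abs
for u,v,z in((625,388,.104),):print("plate end",tj(onz(W,np.array([240+(u-400)*.4,150+(v-300)*.4]),z)))
c=W["color"][325:355,340:420];c=cv2.resize(c,(800,300),interpolation=cv2.INTER_CUBIC);c=cv2.convertScaleAbs(c,alpha=1.6,beta=-60)
cv2.imwrite("pics/c6.png",c)
E
```

```text
handle 187 [-0.0313  0.0325  0.094 ]
handle 268 [-0.0425  0.0332  0.094 ]
handle 228 [-0.0369  0.0328  0.094 ]
mark pred [368.31655571 338.24597648] ptr same x [363.1208802  338.24377444] ptr -1.5mm [363.20425347 335.89624941]
plate end [ 0.0347 -0.0047  0.104 ]
```

View pics/c6.png

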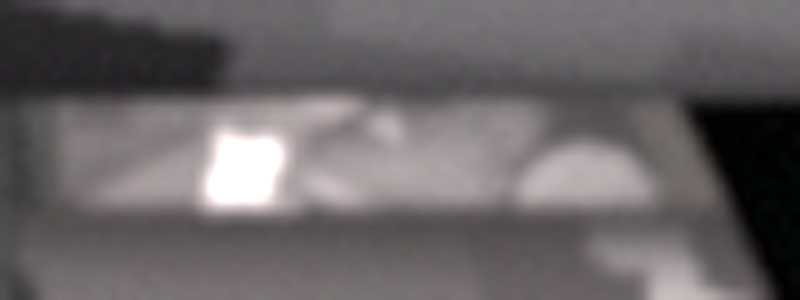

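In the enlargement, the mark's cone tip is at about (298,165), px (369.8,341.5), and the leg pointer tip is at about (222,130), px (362,338). That puts the pointer roughly 2 mm short. The handle fix gives 2.1 mm and the TCP gives 1.8 mm, so I'll pull 2 mm more.

```bash
python3 -m inch '-0.007 0 0 0 0.87; -0.0065 0 0 0 0.87; 0 0 0 0 0.87; 0 0 0 0 0.87; 0 0 0 0 0.87; 0 0 0 0 0.87; 0 0 0 0 0.87; 0 0 0 0 0.87'
python3 - <<'E'
from plant import *; import pickle,cv2,numpy as np
w=capture("wrist");pickle.dump(w,open("w6.pkl","wb"))
w5=pickle.load(open("w5.pkl","rb"))
f=lambda W:cv2.convertScaleAbs(cv2.resize(W["color"][328:350,345:405],(780,286),interpolation=cv2.INTER_CUBIC),alpha=1.8,beta=-90)
cv2.imwrite("pics/c7.png",np.vstack([f(w5),f(w)]))
s=get_state();d=s["tcp_pos"][:2]-[.5194,-.1961];a=.219
print(d@[np.cos(a),np.sin(a)],d@[-np.sin(a),np.cos(a)],s["tcp_pos"],s["contact_force"])
E
```

```text
time_s: 8.65
tcp_pos: [0.4982, -0.2008, 0.0847]
eef_rot: [179.9, -0.3, 12.6]
contact_force: [7.0, 1.9, -5.7]
gripper_width: 0.0765
gripper_force: 3.9
-0.021675358235409194 3.274421006520256e-05 [ 0.49823524 -0.20077709  0.0847094 ] [ 6.69459705  2.88835807 -4.95125653]
```

View pics/c7.png

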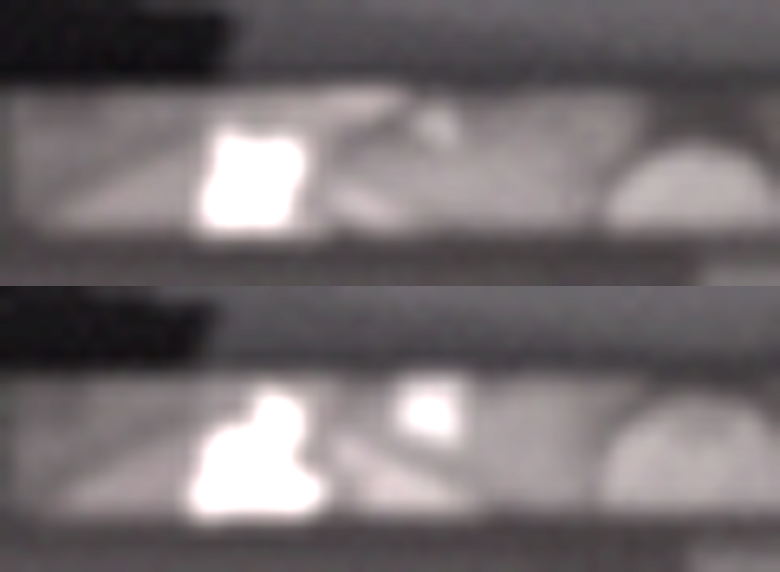

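The lower strip shows the mark's tip now nearly level with the pointer's tip, about 0.3–0.7 mm short in the picture. The TCP, handle and plate-tracking figures put it between 0 and 0.3 mm short. I'll add 0.3 mm and squeeze the lever shut.

```bash
python3 -m inch '-0.002 0 0 0 0.8; 0 0 0 0 0.7; 0 0 0 0 0.6; 0 0 0 0 0.5; 0 0 0 0 0.4; 0 0 0 0 0.32; 0 0 0 0 0.25; 0 0 0 0 0.2' 30; python3 -m inch '0 0 0 0 0.1; 0 0 0 0 0; 0 0 0 0 0; 0 0 0 0 0; 0 0 0 0 0; 0 0 0 0 0; 0 0 0 0 0; 0 0 0 0 0' 30
python3 - <<'E'
from plant import *; import pickle,numpy as np; from h import *
w=capture("wrist");pickle.dump(w,open("w7.pkl","wb"))
w6=pickle.load(open("w6.pkl","rb"))
print(track(w6["color"],w["color"],(180,235,300,350),8),track(w6["color"],w["color"],(200,260,312,350),8))
s=get_state();d=s["tcp_pos"][:2]-[.5194,-.1961];a=.219
print(d@[np.cos(a),np.sin(a)],d@[-np.sin(a),np.cos(a)],s["tcp_pos"],s["gripper_width"],s["gripper_force"])
f=lambda W:cv2.convertScaleAbs(cv2.resize(W["color"][328:350,345:405],(780,286),interpolation=cv2.INTER_CUBIC),alpha=1.3,beta=-40)
o=np.zeros((600,780,3),np.uint8);o[:286]=f(w);o[290:590,:400]=cv2.resize(w["color"][150:300,240:440],(400,300));S=capture("scene")["color"][235:295,350:420];o[290:590,410:760]=cv2.resize(S,(350,300))
cv2.imwrite("pics/c8.png",o)
E
```

```text
time_s: 9.7
tcp_pos: [0.4982, -0.2002, 0.0853]
eef_rot: [180.0, -0.3, 12.6]
contact_force: [6.8, 4.3, 0.1]
gripper_width: 0.0197
gripper_force: 25.5
time_s: 10.7
tcp_pos: [0.4983, -0.2004, 0.0853]
eef_rot: [180.0, -0.3, 12.7]
contact_force: [7.2, 7.0, 0.6]
gripper_width: 0.0187
gripper_force: 32.5
(np.float32(0.8682492), np.float32(-0.61173123), 0.9201852679252625) (np.float32(0.92397714), np.float32(-7.5053368), 0.9303498864173889)
-0.021585169307962192 0.00042839055097747183 [ 0.49823732 -0.2003713   0.08531264] 0.018496932288607975 32.49327331781387
```

View pics/c8.png

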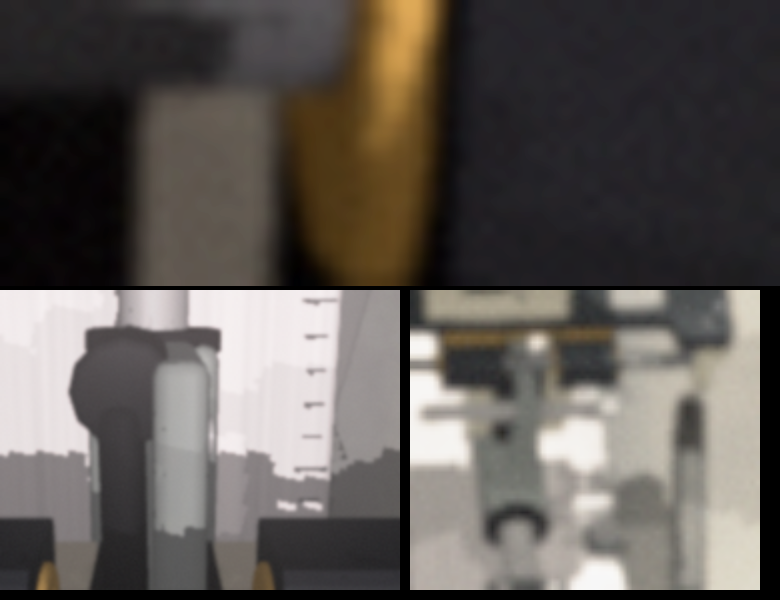

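The lever is shut, parallel and flat against the back plate, in both the wrist crop (125,450) and the scene crop. The finger opening is about 19 mm at 32 N. Tracking suggests the leg gave back about 0.2 mm, so I'll pull a last 0.6 mm while gripping and then check that it's steady.

```bash
python3 -m inch '-0.004 0 0 0 0; 0 0 0 0 0; 0 0 0 0 0; 0 0 0 0 0; 0 0 0 0 0; 0 0 0 0 0; 0 0 0 0 0; 0 0 0 0 0' 30
python3 - <<'E'
from plant import *; import pickle; from h import *
w6,w7=[pickle.load(open(f"w{i}.pkl","rb")) for i in(6,7)];w=capture("wrist")
for b in((180,235,300,350),(172,200,280,352),(180,235,318,350)):print(track(w6["color"],w["color"],b,8),track(w7["color"],w["color"],b,8))
P=[]
for _ in range(6):
    s=get_state();d=s["tcp_pos"][:2]-[.5194,-.1961];P.append([d@[np.cos(.219),np.sin(.219)],d@[-np.sin(.219),np.cos(.219)],s["gripper_width"]]);capture("top")
print(np.array(P).round(5))
E
```

```text
time_s: 11.8
tcp_pos: [0.4978, -0.2005, 0.0853]
eef_rot: [180.0, -0.3, 12.7]
contact_force: [6.6, 7.5, 0.0]
gripper_width: 0.0187
gripper_force: 32.6
(np.float32(0.87074345), np.float32(-0.6526828), 0.9204704165458679) (np.float32(-0.042176265), np.float32(-0.0012094548), 0.9988817572593689)
(np.float32(0.98670906), np.float32(0.115216635), 0.9947888851165771) (np.float32(0.025366034), np.float32(-0.003155132), 0.999361515045166)
(np.float32(0.86232233), np.float32(-0.66502106), 0.9629936218261719) (np.float32(-0.021460313), np.float32(-0.025527857), 0.9946539402008057)
[[-0.02204  0.00041  0.01916]
 [-0.02206  0.0004   0.01876]
 [-0.02204  0.00042  0.01859]
 [-0.022    0.00043  0.01903]
 [-0.02202  0.00042  0.01871]
 [-0.02204  0.00043  0.01909]]
```

The leg moved with the grip and holds steady. Travel is about 70.8 mm against the 70.4–71 mm measured to the mark.

```bash
python3 -c "
from plant import *
print(close_job())"
```

```text
the job is handed in; nothing more can be done
None
```

The leg is pulled out about 70.8 mm, matching the 70.4–71 mm I measured to the mark (the gripper hid the pointer in the final view). The lever stayed open during the pull, is now shut and held against the back plate at about 32 N, and the job was handed in at about 12 s; one picture I viewed was 923 px wide, over the 800 px limit.

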